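Open the stall: uncover the coin tray and slide it home under the display bench

ROBOT

A 7-joint arm with a two-finger parallel gripper is mounted at the origin on a cart in front of the work surface, level with it; the furniture and walls round the work are solid. World frame = base frame: x ahead of the robot, y to its left, z up, the work surface at z = 0. Lengths are in m, angles in rad, forces in N, time in s.
With the tool pointing down it reaches from about 0.35 to 0.9 m from the base axis. Payload 19.9 kg.
Tool frame: the origin (TCP) lies midway between the tips of the shut fingers; the grasp point (between the pads) lies 19 mm behind it; y points along the fingers, z is the direction in which the jaws open and shut, and the axes are right-handed (so a half turn about y gives the same grasp; the last joint's range is limited). The gripper opens to 85 mm and grips with 20 to 120 N. Pads are 22 mm wide; open, the fingers measure 114 mm over their backs; the gripper's body (76 mm by 85 mm) begins 54 mm behind the grasp point. The pads swing forward as they close: fully open they stand 13 mm farther back than shut.
Start: joints at [1.304, 0.417, -0.01, 1.614, 0.005, 1.111, -0.053], TCP at [0.14, -0.609, 0.231] pointing down, gripper open.
Joint ranges: [-2.81, 2.81], [-0.39, 2.02], [-1.27, 1.25], [0.06, 2.57], [-1.19, 4.33], [0.19, 2], [-2.82, 2.82]. Speed limits (rad/s): [1.89, 1.89, 2.39, 2.39, 3.01, 3.01, 3.01].

INTERFACE

Orientations are given as a unit quaternion [x, y, z, w].
In Python, from plant import r, optics, ticket gives the robot as it stands. The module is installed in compiled form; this text tells all that it offers.
- The arm moves only by the tool arm_command, never from a script. Its argument "increments" is a list that holds one entry, the list of rows, each a list of 5 numbers: the shift along the world's x, y, z in cm, then the turn about the world's z in degrees, then the opening, from 0 (shut) to 1 (fully open). A call has 1 to 20 rows; each row shifts and turns the commanded pose from where the row before left it; what a row does not reach is not made up. A row lasts 1/10 s, in which the tool goes at most 50 mm and 8.59 degrees, less where a joint would pass 70% of its speed; a pose out of reach is approached as far as the arm can. A call is refused whole if a number of a shift passes 5 or a number of a turn 8.59, either way. A call with a gripper value outside its range is refused whole. The fingers move at their own pace and stop on an object; "force" is the grip in N (left out, the last holds). Time passes only in rows, so rows that do not move let the fingers close. It gives the time, the measured TCP pose, the force and the opening at its end, in the units of the state.
- r.state(): the state, without advancing time (a new reading comes with each control period).
- optics.capture(name): name is "scene" or "top" or "wrist"; returns a dict with "pixels" (384x512x3 uint8, red, green, blue), "fx", "fy", "cx", "cy" (pixels), "eye" and "attitude" of the camera in the world. Camera axes: x right, y up, looking along -z (the intrinsics and any distortion apply to the point x, -y, -z); pixel columns grow to the right and rows downward; lengths in m; the calibration is good to about 2 mm. A picture is of the moment at which its call begins. There is no depth.
- ticket.hand_in(): hands the job in, once; it reports no verdict.
The state is a dict: "time": time; "joints": joint angles; "qvel": joint speeds; "tau": joint torques, N m; "ee_pos": TCP position; "orientation": TCP orientation; "contact_force": force on the tool from outside, world axes, zero at the start; "torque": the same for the moment, N m; "gripper_width": finger opening in m.
Only numpy, scipy, OpenCV 4.12 (cv2) and the standard library are available. Lean on these libraries where they do the work, as an engineer would, in place of code of your own. Each camera call takes 0.05 s, during which the arm holds its last target.

TASK

Get the cash ready for the day: squeeze the two tabs on the coin tray's clip-on cover, lift the cover off and lay it flat, right way up, on the free table. Then slide the open tray, back end first, in under the display bench, clear of the underside of the bench top, and push it past the roller catches until they drop into its sides and it is fully home against the hidden stop. Keep the tray level so that no coin spills, do not ram it into the bench or the stop, and leave the goods and tools round about where they are.

Things in the scene. Friction and masses are not known exactly. Their poses are not given: they have to be found in the camera images.
- display_bench: Low wooden display bench fixed to the table, 180 (x) x 196 (y) x 68 (z) mm: plywood top on two side battens. Origin on the table under its middle; +x points from its open front inward to its back, z up. Space under the top: 54 mm high, 116 wide (y = +-58), from the front edge at x = -90 to the stop's face at x = +48 to +60. The front 55 mm of the top is bare; goods stand behind, up to 60 mm tall.
- bench_mouth (a point): Middle of the bench's front edge, at table height, axes as the bench. The stop hidden under the bench can be set by hand: its face is somewhere from 138 to 150 mm in from here, so with the tray home its front is flush with the edge or up to 12 mm proud. Two wooden lead-in cheeks, 30 mm high, stand out 34 mm in front of the edge and widen the mouth from 116 to about 136 mm.
- bench_top: The plywood top of the bench, 14 mm thick; its origin is in the middle of its underside, 54 mm above the table.
- coin_tray: Loose grey plastic coin tray, 150 (x) x 112 (y) x 40 (z) mm, 0.35 to 0.6 kg. Origin mid underside; +x is its back end, which goes in first (tapered corners, a notch in each side 30 mm from it), -x its flat front face. With the cover off, a grip rib 12 mm thick (y), 76 long (x), top 38 mm up, stands along its middle, between pockets 44 mm wide (y) and 77 long (x) with coins up to 10 mm above the underside.
- tray_center (a point): Centre of the coin tray, half-way up (20 mm above its underside), axes as the tray, in the grip rib: the rib is pinched across y to lift or drag the tray.
- tray_back (a point): Middle of the tray's back end (+x end), 75 mm from its centre and at the same height, axes as the tray.
- tray_cover: Loose light grey clip-on cover, 150 x 112 mm, 0.17 kg, on the tray at first, axes along the tray's. Origin mid underside of its 6 mm plate, 40 mm above the tray's underside; a skirt reaches 12 mm lower, so on the table the origin is 12 mm up. Two dark upright tabs 34 mm long (x), from 6 to 35 mm above the origin, outer faces 58 mm apart (y = +-29), a fixed block 22 mm wide between them.
- cover_grip (a point): Point midway between the cover's two tabs at half their height, 21.5 mm above the cover's origin, axes as the cover. Each tab has a hook in a window in the tray's side: press both fully in (7 mm each, to 44 mm apart, about 8 N each) and keep them pressed while lifting the cover.
- tab_left (a joint): Travel of the cover's tab on its +y side: 0 out, 0.007 m fully pressed in; springs back.
- tab_right (a joint): Travel of the cover's tab on its -y side: 0 out, 0.007 m fully pressed in; springs back.
- catch_left (a joint): Roller catch under the bench on its +y side: an upright steel roller on a spring, 30 mm in front of the stop's face, poking 4 mm into the space. 0 = out (idle, or dropped into the tray's notch), about 0.002 m while it rides on the tray's side. It meets the tray's tapered back corner some 30 mm before home; both together resist the push with about 4 to 12 N, and drop in within the last 4 mm.
- catch_right (a joint): The same roller catch on the bench's -y side. The tray is home when it is against the stop and both rollers have dropped into its notches.
- octa_cap: Octagonal cast cap, 111 x 111 x 60 mm, on the back of the bench top. Leave alone.
- bed_knob: Round dark turned knob, 58 mm across, 61 high, on the back of the bench top. Leave alone.
- bolt_tin: Open round tin, 60 mm across, 45 high, on the table left of the bench's mouth. Leave alone.
- zigzag_cap: Spiked chrome cap, 170 mm across, 65 high, farther left of the bench's mouth. Leave alone.
- tape_measure: Tape measure, 66 x 76 x 34 mm, on the table on the right; between it and the tray the table is free over 0.18 m or more, room for the cover (the table's front edge is at world x = 0.33, a heap of parts begins at x = 0.51). Leave alone.

How it is judged:
On the way, in this order (a step that is already met when the one before it is completed fails the run):
1. both tabs pressed in with the cover still on the tray (value of joint each of tab_left, tab_right above 0.004 m and distance between cover_grip and tray_center below 0.05 m), for 0.05 s.
2. the cover is off the tray (distance between cover_grip and tray_center above 0.085 m), for 0.1 s.
3. the tray's back end is under the bench (x of tray_back in the frame of bench_mouth between 0.015 and 0.1 m and y of tray_back in the frame of bench_mouth between -0.02 and 0.02 m and height (world z) of tray_center below 0.034 m), for 0.05 s.
At the end, for the whole second after the job is handed in: Tray at rest, flat on the table under the bench, back end 133 to 154 mm in, both roller catches in its notches (joints under 1.2 mm), within 6 mm of the middle line, 0.05 rad of square; cover at rest off the tray, right way up, flat on the table (within 0.1 rad, origin 7 to 17 mm up) (x of tray_back in the frame of bench_mouth between 0.133 and 0.154 m and value of joint each of catch_left, catch_right below 0.0012 m and y of tray_back in the frame of bench_mouth between -0.006 and 0.006 m and angle between the x axis of coin_tray and the x axis of display_bench, either way round below 0.05 rad and height (world z) of tray_center below 0.026 m and angle between coin_tray's own z axis and vertical below 0.05 rad and linear speed of each of coin_tray, tray_cover below 0.01 m/s and height (world z) of tray_cover between 0.007 and 0.017 m and angle between tray_cover's own z axis and vertical below 0.1 rad and horizontal distance between cover_grip and tray_center above 0.13 m); the robot touches nothing.
It fails at once if the tray strikes the underside of the bench top (over 4 N) (contact force between coin_tray and bench_top above 4 N).
It fails at once if the cover is knocked against the bench top (over 8 N) (contact force between tray_cover and bench_top above 8 N).
It fails at once if the tray is rammed against the stop or the bench (over 40 N) (contact force between coin_tray and display_bench above 40 N).
It fails at once if the tray is tipped by more than 0.3 rad, spilling coins (angle between coin_tray's own z axis and vertical above 0.3 rad).
It fails at once if a bystanding cap, tin or tool is moved by more than 30 mm (distance of any of octa_cap, bed_knob, bolt_tin, zigzag_cap, tape_measure from where it was at the start of the episode above 0.03 m).
It also fails if it takes over 72 s, if anything falls off the work surface, if the arm or the gripper's body presses on something with over 40 N, if the wrist force passes 120 N, or if a joint passes its speed limit or range.

## Working session

There is one attempt and no reset: what is moved stays moved. The work goes in short steps, Python scripts to look and compute and a tool call to move; the robot and the scene stay as the last step left them, time stands still between calls to the robot, and variables do not carry over. Pictures are saved under pics/ and viewed, and the job is handed in when it is done.

Besides the shell and the picture viewer there is one more tool, called after "Request:" by a JSON object that holds its "api" and its "payload", one argument or row to a line. arm_command: Moves the arm, as the interface text tells. Its arguments: {"type":"object","properties":{"increments":{"type":"array","items":{"type":"array","items":{"type":"array","items":{"type":"number"}}}},"force":{"type":"number"}},"required":["increments"]}

```bash
mkdir -p pics; ls; python3 - <<'E'
from plant import r, optics, ticket
import cv2
s=r.state(); print(s)
for n in ["scene","top","wrist"]:
    c=optics.capture(n); print(n,{k:v for k,v in c.items() if k!="pixels"})
    cv2.imwrite(f"pics/{n}0.png",c["pixels"][:,:,::-1])
E
```

```text
pics
{'time': 0.0, 'joints': array([ 1.30346988,  0.41799969, -0.01031353,  1.61419229,  0.00469549,
        1.11068825, -0.05305006]), 'qvel': array([ 5.73314239e-04,  1.08697292e-03,  4.31381178e-05,  3.56522754e-05,
        9.12330382e-04,  1.38143956e-03, -1.66319556e-03]), 'tau': array([ 1.89804377e-04, -8.64450288e+01,  6.79321848e-01, -4.34890366e+01,
        1.91414991e-02,  7.63432385e-03,  8.75503224e-05]), 'ee_pos': array([ 0.13986171, -0.60878455,  0.23063655]), 'orientation': array([-0.07974022,  0.70304472, -0.70216567,  0.07958009]), 'contact_force': array([ 0.06517446,  0.03005059, -0.48177496]), 'torque': array([ 0.00881882, -0.02812873, -0.04754843]), 'gripper_width': 0.08542015556271801}
scene {'fx': 468.2837537678144, 'fy': 468.2837537678144, 'cx': 256.7602472146759, 'cy': 189.17899383745478, 'eye': array([-0.73232766,  0.92107233,  0.97803975]), 'attitude': array([-0.22303154,  0.45418973,  0.77047124, -0.38774048])}
top {'fx': 383.5004848621451, 'fy': 383.5004848621451, 'cx': 249.07770914112336, 'cy': 190.5659427590357, 'eye': array([ 0.45418471, -0.05685406,  1.26571866]), 'attitude': array([-0.02329352,  0.04395644,  0.71599227, -0.69633348])}
wrist {'fx': 266.6571067136527, 'fy': 266.6571067136527, 'cx': 259.72761735729347, 'cy': 190.53745408120102, 'eye': array([ 0.21716327, -0.59074354,  0.37374606]), 'attitude': array([-0.12178486,  0.09769717, -0.61579116,  0.77228554])}
```

View pics/scene0.png

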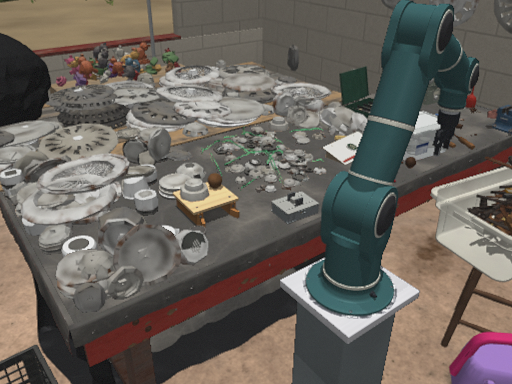

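View pics/top0.png

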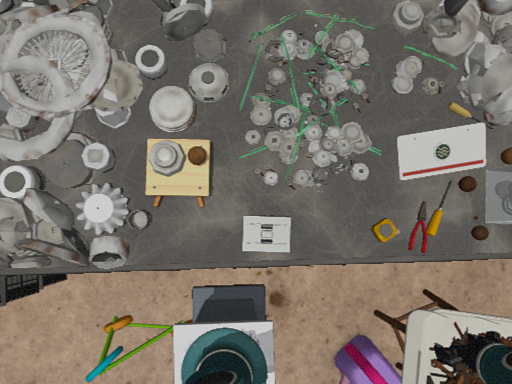

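View pics/wrist0.png

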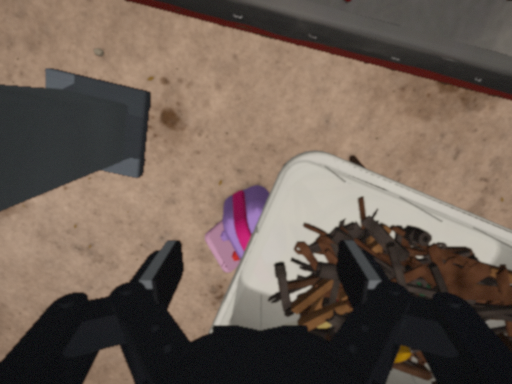

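The top view shows the bench at px (146–210, 139–196) with its mouth facing the robot, the tray with its cover at about (267,234), and the tape measure at (386,230). I'll zoom in and measure next.

```bash
cat > h.py <<'E'
import numpy as np, cv2
from scipy.spatial.transform import Rotation as R
def ray(c,u,v):
    d=np.array([(u-c["cx"])/c["fx"],-(v-c["cy"])/c["fy"],-1.0])
    return R.from_quat(c["attitude"]).apply(d)
def unproj(c,u,v,z):
    d=ray(c,u,v); e=c["eye"]; return e+d*(z-e[2])/d[2]
def proj(c,P):
    p=R.from_quat(c["attitude"]).inv().apply(np.atleast_2d(P)-c["eye"])
    return np.c_[c["cx"]+c["fx"]*p[:,0]/-p[:,2], c["cy"]-c["fy"]*p[:,1]/-p[:,2]]
def crop(c,u0,v0,u1,v1,k,fn):
    im=c["pixels"][v0:v1,u0:u1,::-1]
    cv2.imwrite(fn,cv2.resize(im,None,fx=k,fy=k,interpolation=cv2.INTER_CUBIC))
E
python3 - <<'E'
from plant import optics
from h import *
c=optics.capture("top"); np.save("top0.npy",c,allow_pickle=True)
crop(c,130,130,330,270,4,"pics/top0z.png")
crop(c,225,205,305,265,10,"pics/top0t.png")
for p in [(146,139),(211,139),(146,196),(210,196)]: print(p,unproj(c,*p,.068))
for p in [(243,216),(291,216),(243,252),(291,252)]: print(p,unproj(c,*p,.046))
print(unproj(c,386,230,.034))
E
```

```text
(146, 139) [0.74003818 0.22694383 0.068     ]
(211, 139) [0.73540002 0.02237587 0.068     ]
(146, 196) [0.55954376 0.22761301 0.068     ]
(210, 196) [0.55420224 0.02906775 0.068     ]
(243, 216) [ 0.48954039 -0.07258485  0.046     ]
(291, 216) [ 0.48520566 -0.22543407  0.046     ]
(243, 252) [ 0.37650593 -0.0694578   0.046     ]
(291, 252) [ 0.37181842 -0.22093748  0.046     ]
[ 0.43170451 -0.53291577  0.034     ]
```

View pics/top0z.png

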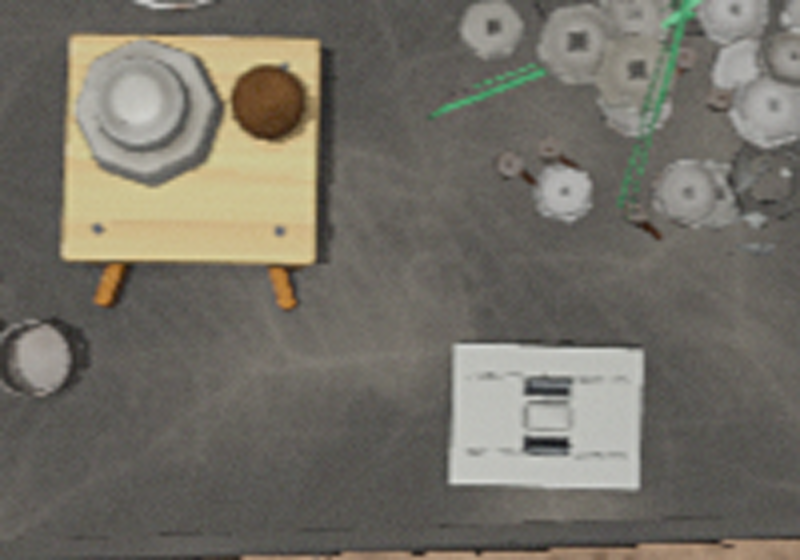

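View pics/top0t.png

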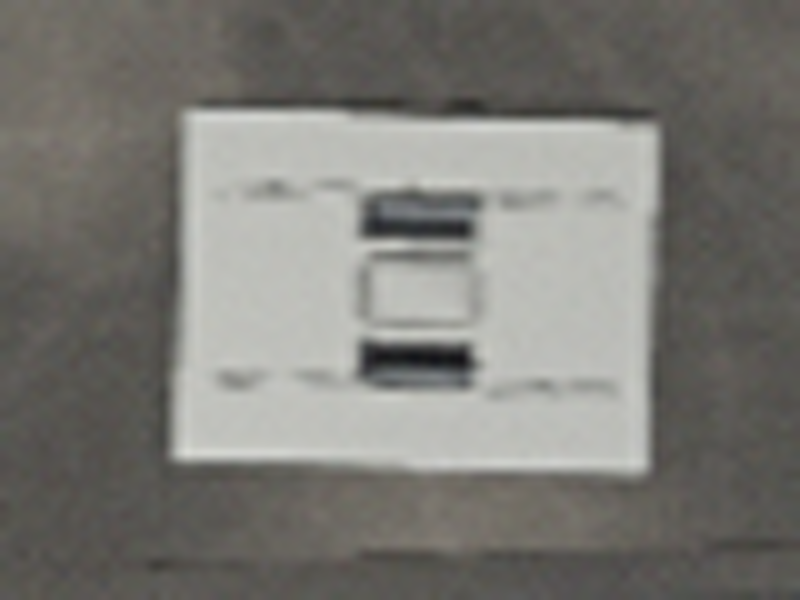

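```bash
python3 - <<'E'
from h import *
c=np.load("top0.npy",allow_pickle=True).item()
im=c["pixels"]; k=8
def rect(mask,u0,v0,z,n):
    cs,_=cv2.findContours(mask,cv2.RETR_EXTERNAL,cv2.CHAIN_APPROX_NONE); q=max(cs,key=cv2.contourArea)
    q=cv2.convexHull(q)[:,0,:]
    P=np.array([unproj(c,u0+(x+.5)/k-.5,v0+(y+.5)/k-.5,z)[:2] for x,y in q],np.float32)
    (cx,cy),(w,h),a=cv2.minAreaRect(P*1000); print(n,cx,cy,w,h,a)
def up(u0,v0,u1,v1): return cv2.resize(im[v0:v1,u0:u1],None,fx=k,fy=k,interpolation=cv2.INTER_CUBIC)
t=up(225,205,305,265); g=cv2.cvtColor(t,cv2.COLOR_RGB2GRAY)
rect((g>145).astype(np.uint8),225,205,.046,"cover")
b=up(135,125,220,212); hsv=cv2.cvtColor(b,cv2.COLOR_RGB2HSV)
m=((hsv[...,1]>60)&(hsv[...,2]>150)&(hsv[...,0]>18)).astype(np.uint8)
m=cv2.morphologyEx(m,cv2.MORPH_OPEN,np.ones((41,41)))
rect(m,135,125,.068,"bench")
cv2.imwrite("pics/bm.png",m*255)
s=cv2.imread("pics/scene0.png"); cv2.imwrite("pics/s0z.png",cv2.resize(s[165:245,165:325],None,fx=5,fy=5,interpolation=cv2.INTER_CUBIC))
E
```

```text
cover 431.4066467285156 -144.1007080078125 151.54562377929688 112.27980041503906 86.21126556396484
bench 612.7489624023438 131.1158905029297 196.09156799316406 106.97594451904297 88.28097534179688
```

View pics/s0z.png

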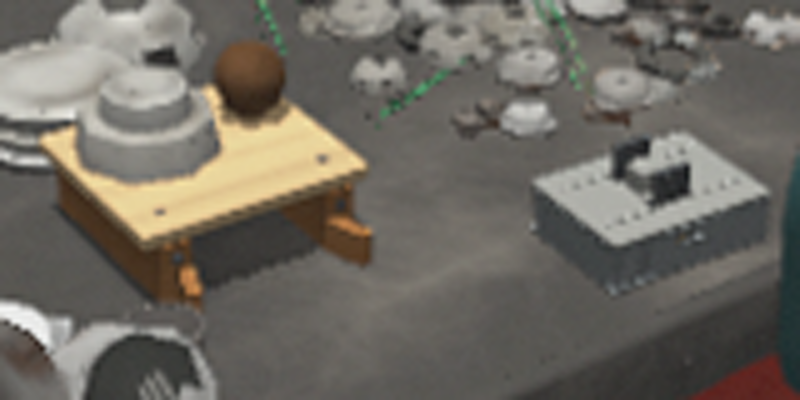

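View pics/bm.png

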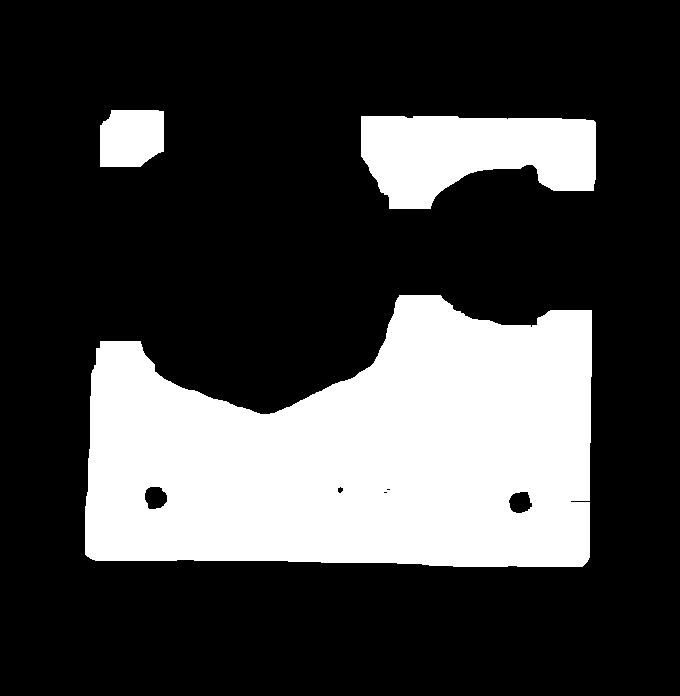

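```bash
python3 - <<'E'
from h import *
from plant import r
c=np.load("top0.npy",allow_pickle=True).item()
k=10
q=[(183,108),(660,122),(650,473),(172,461)]
P=np.array([unproj(c,225+(x+.5)/k-.5,205+(y+.5)/k-.5,.046)[:2] for x,y in q])
print(P, P.mean(0)); e=(P[0]+P[3]-P[1]-P[2])/2; print(np.degrees(np.arctan2(e[1],e[0])),np.linalg.norm(e)); e=(P[0]+P[1]-P[2]-P[3])/2; print(np.degrees(np.arctan2(e[1],e[0])),np.linalg.norm(e))
# bench
k=4; q=[(69,35),(320,38),(316,264),(62,261)]
P=np.array([unproj(c,130+(x+.5)/k-.5,130+(y+.5)/k-.5,.068)[:2] for x,y in q])
print(P, P.mean(0)); e=(P[0]+P[3]-P[1]-P[2])/2; print(np.degrees(np.arctan2(e[1],e[0])),np.linalg.norm(e)); e=(P[0]+P[1]-P[2]-P[3])/2; print(np.degrees(np.arctan2(e[1],e[0])),np.linalg.norm(e))
s=r.state(); print(R.from_quat(s["orientation"]).as_matrix())
E
```

```text
[[ 0.49161334 -0.07216576]
 [ 0.48286354 -0.22390192]
 [ 0.37242872 -0.21636457]
 [ 0.38082987 -0.06564193]] [ 0.43193387 -0.14451854]
86.75451293800539 0.15147233666267998
-3.63696841664588 0.11083235773666467
[[0.74198392 0.22419512]
 [0.73509537 0.02673139]
 [0.55549316 0.03333029]
 [0.5631293  0.23030248]] [0.64892544 0.12863982]
87.89109580819446 0.19735163112825685
-2.0301218969794426 0.17934098015969108
[[-9.74618711e-01 -2.29249797e-04  2.23871204e-01]
 [-2.23871311e-01  7.04663499e-04 -9.74618458e-01]
 [ 6.56772180e-05 -9.99999725e-01 -7.38100684e-04]]
```

Request:
{"api": "arm_command", "payload": {
  "increments": [
    [[0.5,4,1,8,1],[2.5,4,1,8,1],[2.5,4,1,8,1],[2.5,4,0,8,1],[2.5,4,0,8,1],[2.5,4,0,8,1],[2.5,4,0,8,1],[2.5,4,0,8,1],[2.5,4,0,8,1],[2.5,4,0,1.5,1],[2.5,4,0,0,1],[1,2.4,0,0,1],[0,0,0,0,1],[0,0,0,0,1]]
  ]
}}

```text
time: 1.6
ee_pos: [0.4048, -0.1451, 0.2612]
orientation: [-0.485, 0.515, -0.515, 0.484]
contact_force: [-0.1, -0.3, -1.1]
gripper_width: 0.0856
```

```bash
python3 - <<'E'
from plant import optics,r
from h import *
s=r.state(); M=R.from_quat(s["orientation"]).as_matrix(); print(s["time"],s["ee_pos"],np.degrees(np.arctan2(M[1,2],M[0,2])),s["joints"])
c=optics.capture("wrist"); np.save("w1.npy",c,allow_pickle=True); print(c["eye"])
cv2.imwrite("pics/w1.png",c["pixels"][:,:,::-1])
E
```

```text
1.6 [ 0.40484746 -0.14508885  0.26120817] -3.5168302226546166 [ 0.82688774  0.05136869 -0.56782986  2.01682417  0.03150916  1.08185829
  0.18346702]
[ 0.40988278 -0.06555337  0.40421875]
```

View pics/w1.png

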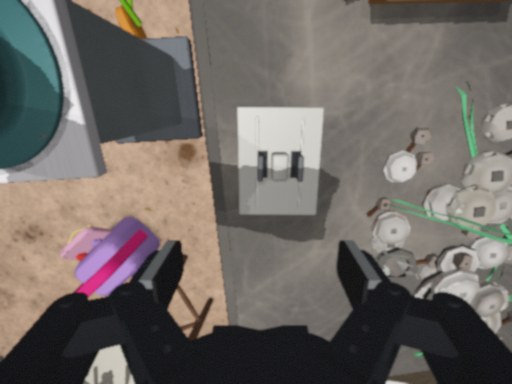

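```bash
python3 - <<'E'
from h import *
c=np.load("w1.npy",allow_pickle=True).item()
crop(c,220,90,340,235,6,"pics/w1z.png")
crop(c,360,0,512,30,5,"pics/w1b.png")
k=8;u0,v0=225,90
t=cv2.resize(c["pixels"][90:235,225:340],None,fx=k,fy=k,interpolation=cv2.INTER_CUBIC);g=cv2.cvtColor(t,cv2.COLOR_RGB2GRAY)
m=(g>150).astype(np.uint8)
cs,_=cv2.findContours(m,cv2.RETR_EXTERNAL,cv2.CHAIN_APPROX_NONE); q=cv2.convexHull(max(cs,key=cv2.contourArea))[:,0,:]
P=np.array([unproj(c,u0+(x+.5)/k-.5,v0+(y+.5)/k-.5,.046)[:2] for x,y in q],np.float32)
print(cv2.minAreaRect(P*1000))
E
```

```text
((432.8302917480469, -112.38261413574219), (85.2356185913086, 112.83872985839844), 85.97409057617188)
```

View pics/w1z.png

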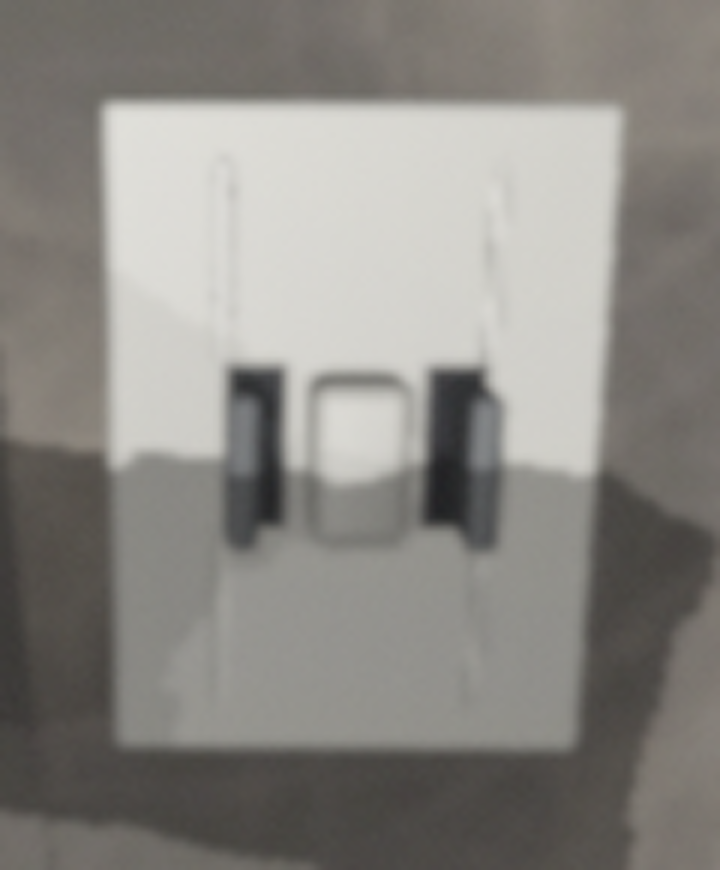

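View pics/w1b.png

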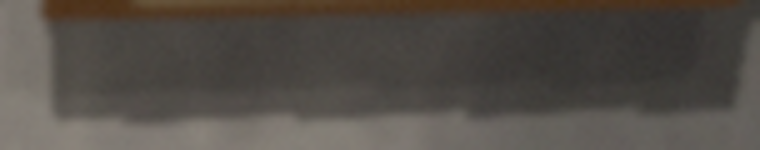

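```bash
python3 - <<'E'
from h import *
c=np.load("w1.npy",allow_pickle=True).item();k=6
f=lambda x,y,z:unproj(c,220+(x+.5)/k-.5,90+(y+.5)/k-.5,z)[:2]
P=np.array([f(*p,.046) for p in [(103,103),(623,107),(577,748),(116,748)]])
print(P,P.mean(0))
for e in ((P[0]+P[1]-P[2]-P[3])/2,(P[1]+P[2]-P[0]-P[3])/2): print(np.degrees(np.arctan2(e[1],e[0])),np.linalg.norm(e))
for p in [(228,393),(228,547),(500,393),(498,547)]: print(f(*p,.075))
E
```

```text
[[ 0.38028169 -0.06710937]
 [ 0.49114859 -0.07489028]
 [ 0.48164153 -0.22293536]
 [ 0.37011441 -0.21592986]] [ 0.43079655 -0.14521622]
86.20834902898713 0.1487583975485194
-3.803853503437084 0.11144252249764976
[ 0.40343004 -0.12578011]
[ 0.4012676  -0.15889387]
[ 0.45972957 -0.12931638]
[ 0.45887921 -0.16251262]
```

Request:
{"api": "arm_command", "payload": {
  "increments": [
    [[1.3,0,-2.5,0,1],[1.3,0,-3,-0.2,1],[0,0,-3,0,1],[0,0,-3,0,1],[0,0,-3,0,1],[0,0,-2.5,0,1],[0,0,-2,0,1],[0,0,-1.3,0,1],[0,0,-1,0,1],[0,0,0,0,1],[0,0,0,0,1]]
  ],
  "force": 40
}}

```text
time: 2.75
ee_pos: [0.4312, -0.1454, 0.0487]
orientation: [0.483, -0.516, 0.516, -0.483]
contact_force: [0.1, -0.3, 1.0]
gripper_width: 0.0853
```

```bash
python3 - <<'E'
from plant import optics,r
from h import *
c=optics.capture("wrist"); np.save("w2.npy",c,allow_pickle=True)
cv2.imwrite("pics/w2.png",c["pixels"][:,:,::-1])
c=optics.capture("scene"); crop(c,200,150,360,250,5,"pics/s2.png")
E
```

```text
(no output)
```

View pics/w2.png

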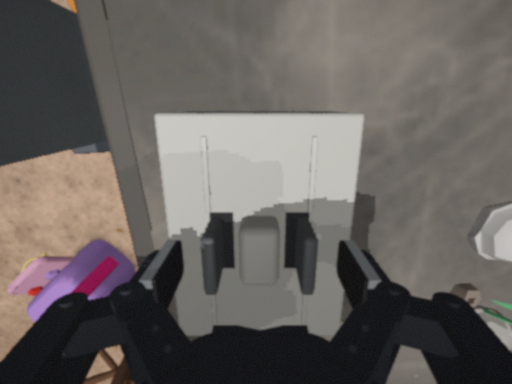

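View pics/s2.png

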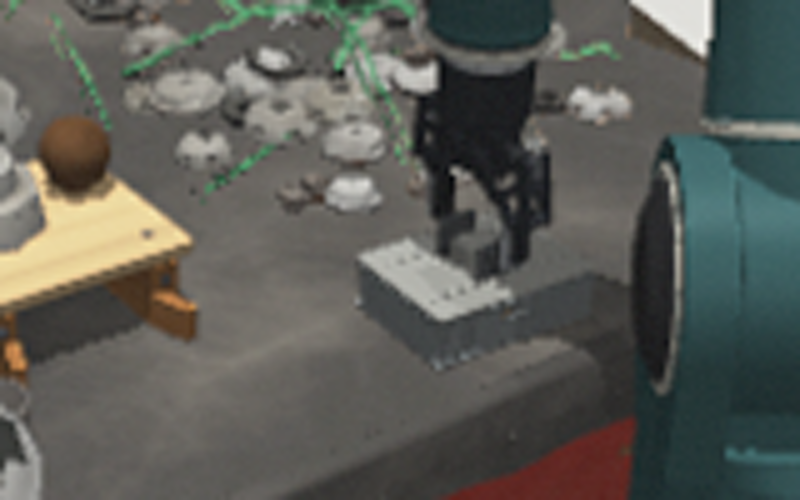

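The fingers (px ~175 and ~348) sit evenly either side of the tabs (px ~211 and ~307). Next I'll squeeze.

Request:
{"api": "arm_command", "payload": {
  "increments": [
    [[0,0,0,0,0.6],[0,0,0,0,0.4],[0,0,0,0,0.3],[0,0,0,0,0.3],[0,0,0,0,0.3],[0,0,0,0,0.3],[0,0,0,0,0.3],[0,0,0,0,0.3]]
  ],
  "force": 40
}}

```text
time: 3.65
ee_pos: [0.4312, -0.1453, 0.0491]
orientation: [0.483, -0.516, 0.516, -0.483]
contact_force: [-6.6, 0.6, 23.3]
gripper_width: 0.0421
```

```bash
python3 - <<'E'
from plant import optics,r
from h import *
c=optics.capture("wrist"); np.save("w3.npy",c,allow_pickle=True)
cv2.imwrite("pics/w3.png",c["pixels"][:,:,::-1]); print(r.state()["gripper_width"],r.state()["contact_force"])
E
```

```text
0.042724436046685646 [-7.52442735  1.12827078 24.4961093 ]
```

View pics/w3.png

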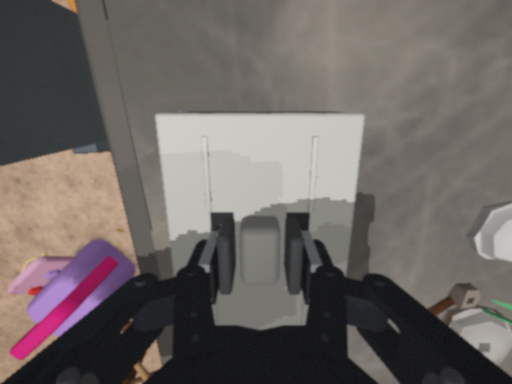

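Request:
{"api": "arm_command", "payload": {
  "increments": [
    [[0,0,0.2,0,0.3],[0,0,0.2,0,0.3],[0,0,0.2,0,0.3],[0,0,0.3,0,0.3],[0,0,0.5,0,0.3],[0,0,0.5,0,0.3]]
  ]
}}

```text
time: 4.3
ee_pos: [0.4309, -0.1451, 0.0677]
orientation: [-0.483, 0.516, -0.516, 0.483]
contact_force: [-0.3, 0.5, -0.4]
gripper_width: 0.042
```

```bash
python3 - <<'E'
from plant import optics,r
from h import *
print(r.state()["gripper_width"],r.state()["contact_force"])
c=optics.capture("wrist"); cv2.imwrite("pics/w4.png",c["pixels"][:,:,::-1])
c=optics.capture("scene"); crop(c,200,150,360,250,5,"pics/s4.png")
E
```

```text
0.042004476829543044 [-0.30176275  0.47705539 -0.35891896]
```

View pics/w4.png

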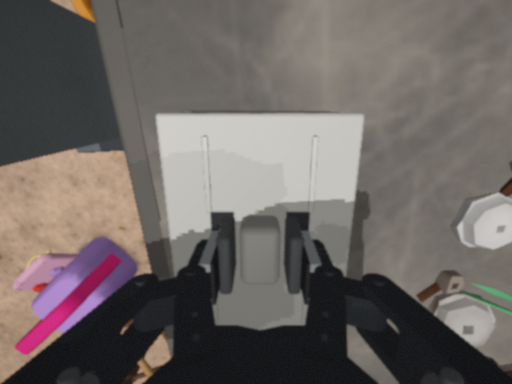

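View pics/s4.png

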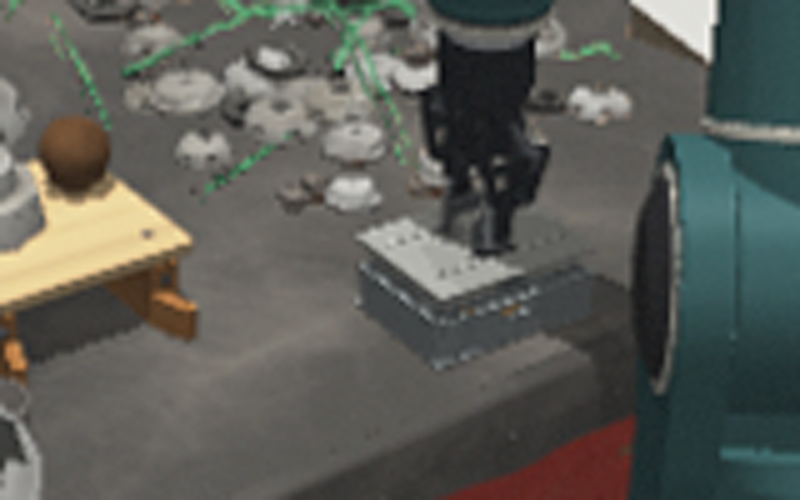

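The cover is coming up (TCP +19 mm, wrist force about 0) and the tray is still on the table. I'll keep lifting.

Request:
{"api": "arm_command", "payload": {
  "increments": [
    [[0,0,0.7,0,0.3],[0,0,1,0,0.3],[0,0,1,0,0.3],[0,0,1.5,0,0.3],[0,0,1.5,0,0.3],[0,0,1,0,0.3],[0,0,0.3,0,0.3],[0,0,0,0,0.3],[0,0,0,0,0.3]]
  ]
}}

```text
time: 5.3
ee_pos: [0.4306, -0.1451, 0.1369]
orientation: [-0.483, 0.516, -0.516, 0.483]
contact_force: [-0.8, 0.0, -1.4]
gripper_width: 0.0419
```

```bash
python3 - <<'E'
from plant import optics,r
from h import *
print(r.state()["gripper_width"],r.state()["contact_force"])
c=optics.capture("scene"); crop(c,200,130,360,250,5,"pics/s5.png")
E
```

```text
0.04189328193032992 [-0.76638624  0.01676243 -1.41946054]
```

View pics/s5.png

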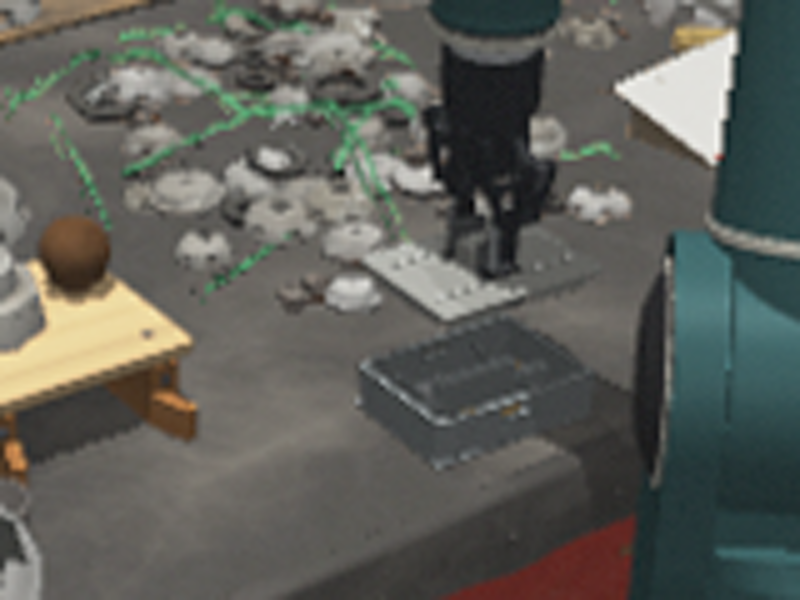

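The cover is off and clear. Next I'll carry it right to y ≈ -0.35 and lower it.

Request:
{"api": "arm_command", "payload": {
  "increments": [
    [[0,-2,0,0,0.3],[0,-3.5,0,0,0.3],[0,-3.5,0,0,0.3],[0,-3.5,0,0,0.3],[0,-3.5,0,0,0.3],[0,-3,0,0,0.3],[0,-1.5,-1,0,0.3],[0,0,-2,0,0.3],[0,0,-2.5,0,0.3],[0,0,-2.5,0,0.3],[0,0,-1.5,0,0.3],[0,0,-1,0,0.3],[0,0,-0.5,0,0.3],[0,0,0,0,0.3]]
  ]
}}

```text
time: 6.75
ee_pos: [0.431, -0.3499, 0.0271]
orientation: [-0.483, 0.516, -0.516, 0.483]
contact_force: [1.1, 0.2, -2.2]
gripper_width: 0.0413
```

```bash
python3 - <<'E'
from plant import optics,r
from h import *
print(r.state()["gripper_width"],r.state()["contact_force"])
c=optics.capture("wrist"); cv2.imwrite("pics/w6.png",c["pixels"][:,:,::-1])
c=optics.capture("top"); crop(c,200,150,440,290,3,"pics/t6.png")
E
```

```text
0.04132170820010678 [ 1.09528069  0.15756113 -2.19312532]
```

View pics/w6.png

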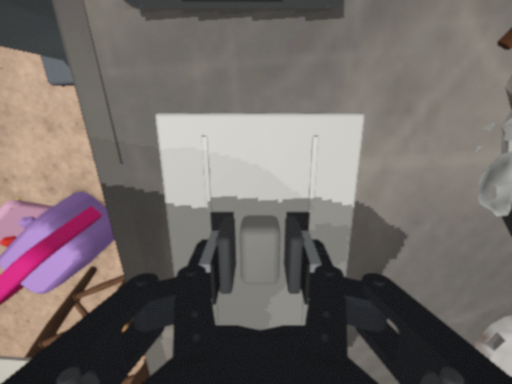

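View pics/t6.png

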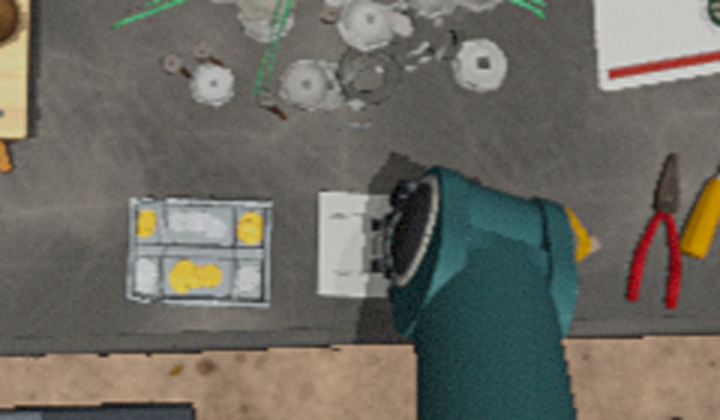

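Request:
{"api": "arm_command", "payload": {
  "increments": [
    [[0,0,-0.2,0,0.3],[0,0,-0.2,0,0.3],[0,0,0,0,0.3]]
  ]
}}

```text
time: 7.15
ee_pos: [0.4309, -0.3501, 0.0232]
orientation: [0.483, -0.516, 0.516, -0.483]
contact_force: [-0.4, 0.9, -1.4]
gripper_width: 0.0421
```

Request:
{"api": "arm_command", "payload": {
  "increments": [
    [[0,0,-0.15,0,0.3],[0,0,0,0,0.3]]
  ]
}}

```text
time: 7.35
ee_pos: [0.4309, -0.3501, 0.0217]
orientation: [-0.483, 0.516, -0.516, 0.483]
contact_force: [-0.3, 0.5, -2.3]
gripper_width: 0.0417
```

Request:
{"api": "arm_command", "payload": {
  "increments": [
    [[0,0,-0.1,0,0.3],[0,0,-0.05,0,0.3],[0,0,0,0,0.3]]
  ]
}}

```text
time: 7.65
ee_pos: [0.431, -0.3502, 0.0214]
orientation: [0.484, -0.516, 0.516, -0.483]
contact_force: [-7.8, 5.4, 24.2]
gripper_width: 0.042
```

Table contact (+24 N). I'll release and retreat.

Request:
{"api": "arm_command", "payload": {
  "increments": [
    [[0,0,0.1,0,0.4],[0,0,0,0,0.7],[0,0,0,0,1],[0,0,0,0,1],[0,0,0,0,1],[0,0,0,0,1],[0,0,1,0,1],[0,0,2,0,1],[0,0,3,0,1],[0,0,4,0,1],[0,0,4,0,1],[0,2,3,0,1],[0,4,2,0,1],[0,4,2,0,1],[0,4,1,0,1],[0,4,0,0,1],[0,2.5,0,0,1],[0,0,0,0,1],[0,0,0,0,1]]
  ]
}}

```text
time: 9.55
ee_pos: [0.4309, -0.1452, 0.2419]
orientation: [0.484, -0.516, 0.516, -0.483]
contact_force: [-0.0, -0.5, -0.1]
gripper_width: 0.0853
```

```bash
python3 - <<'E'
from plant import optics,r
from h import *
c=optics.capture("wrist"); cv2.imwrite("pics/w7.png",c["pixels"][:,:,::-1]); np.save("w7.npy",c,allow_pickle=True)
c=optics.capture("top"); crop(c,200,150,440,290,3,"pics/t7.png")
E
```

```text
(no output)
```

View pics/w7.png

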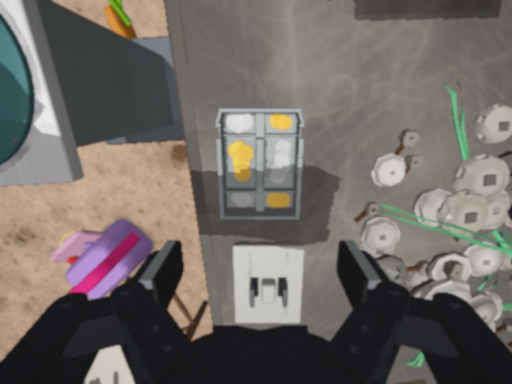

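View pics/t7.png

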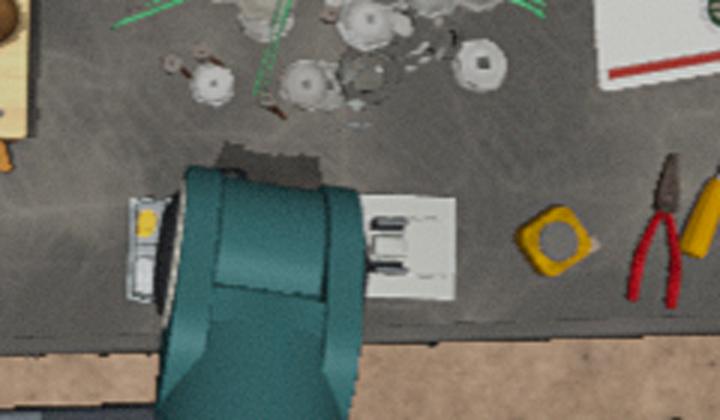

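The cover lies flat at wrist px (268,284) and the tray is open at (260,164). Next I'll find which end of the tray is tapered.

```bash
python3 - <<'E'
from h import *
c=np.load("w7.npy",allow_pickle=True).item()
crop(c,208,98,312,228,6,"pics/w7z.png")
E
```

```text
(no output)
```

View pics/w7z.png

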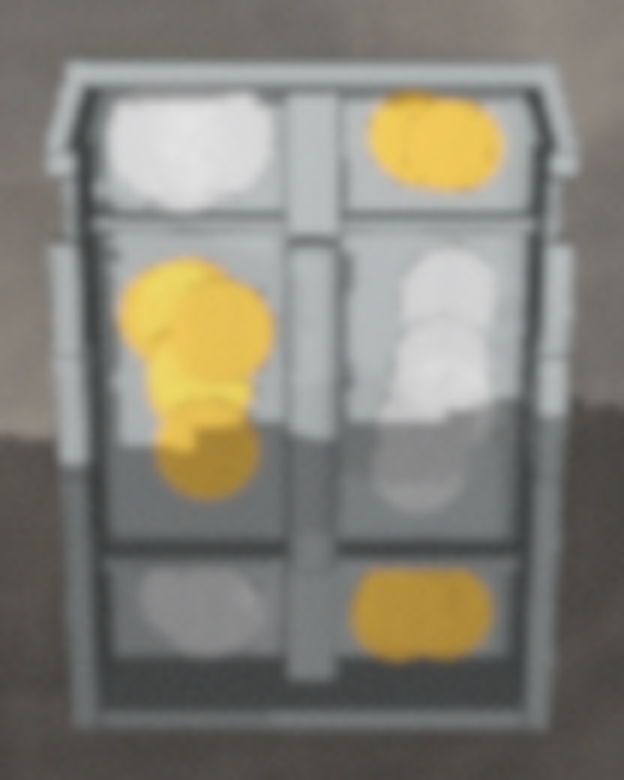

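The tapered corners and notches are at the image top (+y), so the tray's +x points to +y and it needs a turn of about -88°. First I'll take a closer look at the bench mouth.

Request:
{"api": "arm_command", "payload": {
  "increments": [
    [[1,3,0,0,1],[1,4,0,0,1],[1,4,0,0,1],[1,4,0,0,1],[0,2,0,0,1],[0,0,0,0,1],[0,0,0,0,1]]
  ]
}}

```text
time: 10.35
ee_pos: [0.471, 0.024, 0.2411]
orientation: [-0.483, 0.516, -0.516, 0.483]
contact_force: [-0.2, -0.5, -0.4]
gripper_width: 0.0854
```

```bash
python3 - <<'E'
from h import *
from plant import optics,r
c=np.load("w7.npy",allow_pickle=True).item();k=6
f=lambda x,y,z:unproj(c,208+(x+.5)/k-.5,98+(y+.5)/k-.5,z)[:2]
A=f(72,727,.04);B=f(550,727,.04);C=f(72,66,.04);D=f(556,66,.04)
print("front",A,B,"back",C,D, "mid", (A+B)/2,(C+D)/2,(A+B+C+D)/4)
a=f(312,680,.038);b=f(313,100,.038);print("rib",a,b,np.degrees(np.arctan2(*(b-a)[::-1])))
print("mid rib ends", f(313,245,.038), f(312,555,.038))
t=np.load("top0.npy",allow_pickle=True).item(); print("tin",unproj(t,130+38/4,130+358/4,.045))
c=optics.capture("wrist"); cv2.imwrite("pics/w8.png",c["pixels"][:,:,::-1]); np.save("w8.npy",c,allow_pickle=True)
E
```

```text
front [ 0.36981252 -0.21546698] [ 0.48176451 -0.22293477] back [ 0.38652742 -0.06793841] [ 0.48603131 -0.07454311] mid [ 0.42578852 -0.21920087] [ 0.43627936 -0.07124076] [ 0.43103394 -0.14522082]
rib [ 0.4267514  -0.20816695] [ 0.43561911 -0.07802342] 86.10201033655565
mid rib ends [ 0.43364008 -0.1078561 ] [ 0.42879034 -0.17752099]
tin [0.4878092  0.25368004 0.045     ]
```

View pics/w8.png

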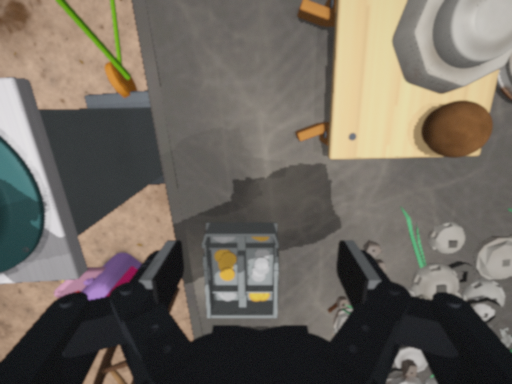

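```bash
python3 - <<'E'
from h import *
c=np.load("w8.npy",allow_pickle=True).item()
crop(c,285,0,385,170,5,"pics/w8z.png"); print(c["eye"])
E
python3 -c "
import cv2;i=cv2.imread('pics/w8z.png');print(i.shape);cv2.imwrite('pics/w8y.png',i[:600]);cv2.imwrite('pics/w8x.png',i[450:])"
```

```text
[0.4765194  0.10347346 0.38412511]
(850, 500, 3)
```

View pics/w8y.png

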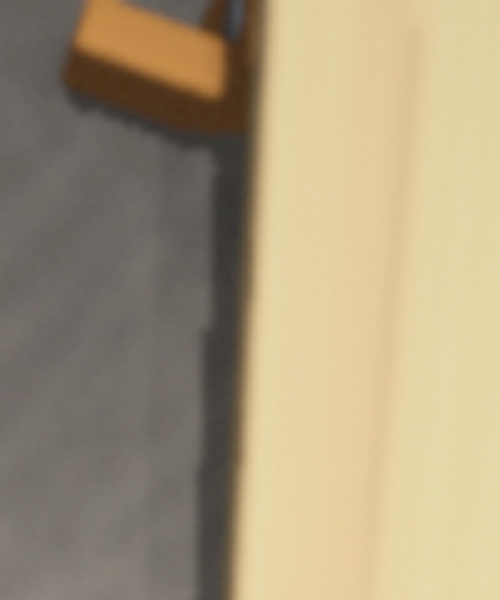

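View pics/w8x.png

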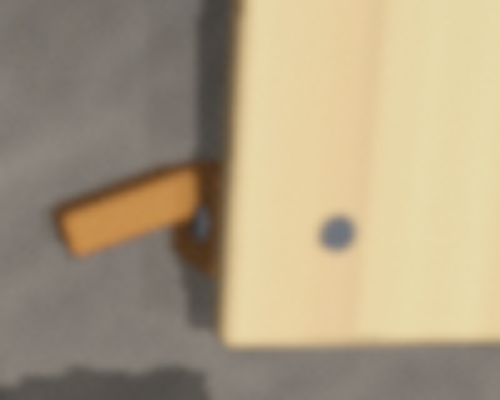

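```bash
python3 - <<'E'
from h import *
c=np.load("w8.npy",allow_pickle=True).item();k=5
f=lambda x,y,z:unproj(c,285+(x+.5)/k-.5,(y+.5)/k-.5,z)[:2]
a=f(268,0,.068);b=f(222,795,.068);print(a,b);d=a-b;ang=np.degrees(np.arctan2(-d[0],d[1]));print("yaw",ang)
print("L",f(80,48,.03),f(222,98,.03),"R",f(57,660,.03),f(200,618,.03))
u=d/np.linalg.norm(d); print("mouth from corner",b+u*.098)
print("right side edge", b, f(400,793,.068), f(490,791,.068))
L=(f(80,48,.03)+f(57,660,.03))/2; M=(f(222,98,.03)+f(200,618,.03))/2; print("mid cheeks",L,M)
E
```

```text
[0.56239952 0.19829617] [0.55512292 0.03569105]
yaw -2.562284150629955
L [0.53003558 0.20320566] [0.56256328 0.19102398] R [0.52124528 0.06615688] [0.55833772 0.07429899]
mouth from corner [0.55950405 0.13359307]
right side edge [0.55512292 0.03569105] [0.59770204 0.03329161] [0.61919656 0.03232078]
mid cheeks [0.52564043 0.13468127] [0.5604505  0.13266148]
```

Request:
{"api": "arm_command", "payload": {
  "increments": [
    [[-1,-4,0,0,0.45],[-1,-4,-1,0,0.45],[-1,-4,-2,0,0.45],[-1,-4,-3,0,0.45],[0,-0.9,-3,0,0.45],[0,0,-3,0,0.45],[0,0,-3,0,0.45],[0,0,-2,0,0.45],[0,0,-1,0,0.45],[0,0,0,0,0.45]]
  ]
}}

```text
time: 11.4
ee_pos: [0.4304, -0.144, 0.0611]
orientation: [-0.483, 0.517, -0.516, 0.483]
contact_force: [1.2, 1.6, 0.2]
gripper_width: 0.0383
```

```bash
python3 - <<'E'
from h import *
from plant import optics,r
c=optics.capture("wrist"); cv2.imwrite("pics/w9.png",c["pixels"][:,:,::-1])
E
```

```text
(no output)
```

View pics/w9.png

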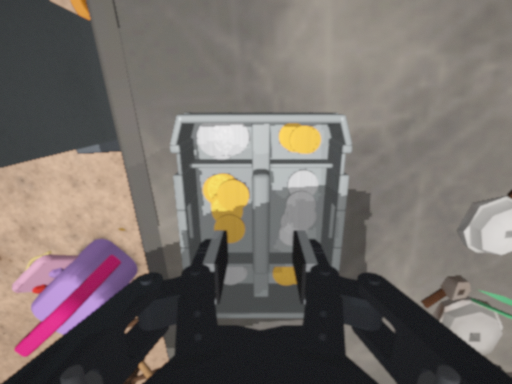

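The rib at px 262 is centred between the fingertips (215 and 307). I'll go down and pinch.

Request:
{"api": "arm_command", "payload": {
  "increments": [
    [[0,-0.1,-1.5,0,0.45],[0,0,-1.5,0,0.45],[0,0,-0.9,0,0.45],[0,0,-0.4,0,0.45],[0,0,0,0,0.3],[0,0,0,0,0],[0,0,0,0,0],[0,0,0,0,0],[0,0,0,0,0],[0,0,0,0,0]]
  ],
  "force": 60
}}

```text
time: 12.45
ee_pos: [0.4315, -0.1445, 0.0196]
orientation: [0.483, -0.516, 0.517, -0.483]
contact_force: [-1.6, 0.6, 5.1]
gripper_width: 0.0109
```

Pinched (about 11–12 mm). I'll lift about 6 mm.

Request:
{"api": "arm_command", "payload": {
  "increments": [
    [[0,0,0.2,0,0],[0,0,0.2,0,0],[0,0,0.3,0,0],[0,0,0.3,0,0],[0,0,0,0,0],[0,0,0,0,0]]
  ]
}}

```text
time: 13.05
ee_pos: [0.4311, -0.1444, 0.0289]
orientation: [0.483, -0.516, 0.516, -0.483]
contact_force: [0.1, -0.6, -4.2]
gripper_width: 0.0108
```

```bash
python3 - <<'E'
from h import *
from plant import optics,r
c=optics.capture("scene"); crop(c,240,150,360,250,6,"pics/s10.png")
E
```

```text
(no output)
```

View pics/s10.png

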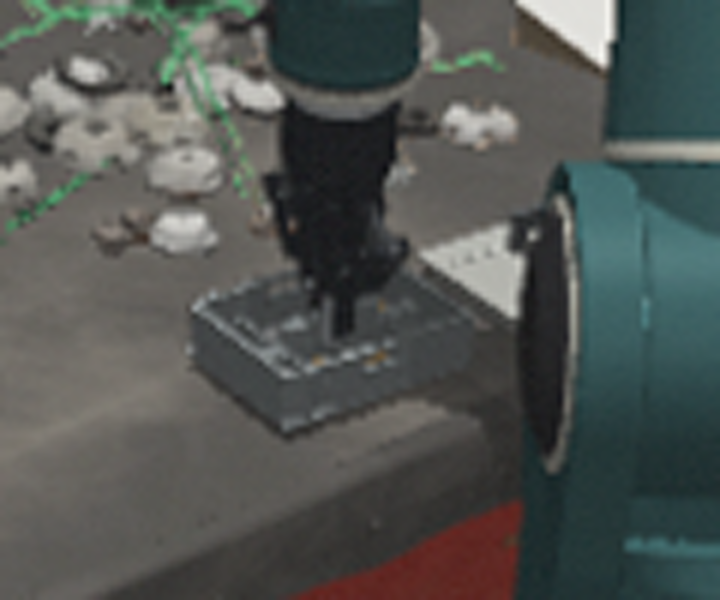

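The tray is held level, about 9 mm up. I'll carry it left while turning.

Request:
{"api": "arm_command", "payload": {
  "increments": [
    [[-0.2,1,0,0,0],[-0.2,2,0,0,0],[-0.25,2,0,-2,0],[0,2,0,-4,0],[0,2,0,-5,0],[0,2,0,-5,0],[0,2,0,-5,0],[0,2,0,-5,0],[0,2,0,-5,0],[0,2,0,-5,0],[0,2,0,-5,0],[0,2,0,-5,0],[0,2,0,-5,0],[0,2,0,-5,0],[0,1.3,0,-5,0],[0,0,0,-5,0],[0,0,0,-5,0],[0,0,0,-5,0],[0,0,0,-5,0],[0,0,0,-3,0]]
  ]
}}

```text
time: 15.1
ee_pos: [0.4239, 0.1393, 0.0287]
orientation: [-0.013, 0.707, -0.707, 0.013]
contact_force: [0.3, -0.6, -4.1]
gripper_width: 0.0102
```

Request:
{"api": "arm_command", "payload": {
  "increments": [
    [[0,0,0,-3,0],[0,0,0,-1.8,0],[0,0,0,0,0],[0,0,0,0,0]]
  ]
}}

```text
time: 15.5
ee_pos: [0.4244, 0.1389, 0.0288]
orientation: [0.015, 0.707, -0.707, -0.015]
contact_force: [0.8, 0.1, -5.1]
gripper_width: 0.0105
```

```bash
python3 - <<'E'
from h import *
from plant import optics,r
s=r.state(); M=R.from_quat(s["orientation"]).as_matrix(); print(s["time"],s["ee_pos"],np.degrees(np.arctan2(M[1,2],M[0,2])),s["joints"])
c=optics.capture("wrist"); cv2.imwrite("pics/w11.png",c["pixels"][:,:,::-1]);np.save("w11.npy",c,allow_pickle=True)
c=optics.capture("scene"); crop(c,160,140,320,260,5,"pics/s11.png")
c=optics.capture("top"); crop(c,120,120,320,270,4,"pics/t11.png")
E
```

```text
15.5 [0.4243906  0.13886626 0.02879663] -92.47996927403751 [-0.26730473  0.43876751 -0.13653505  2.18125035  0.11469846  0.52817262
 -2.10431219]
```

View pics/w11.png

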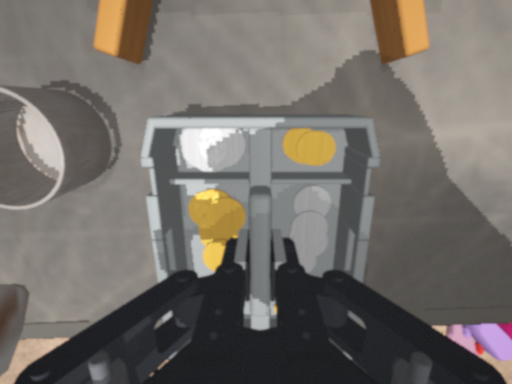

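View pics/s11.png

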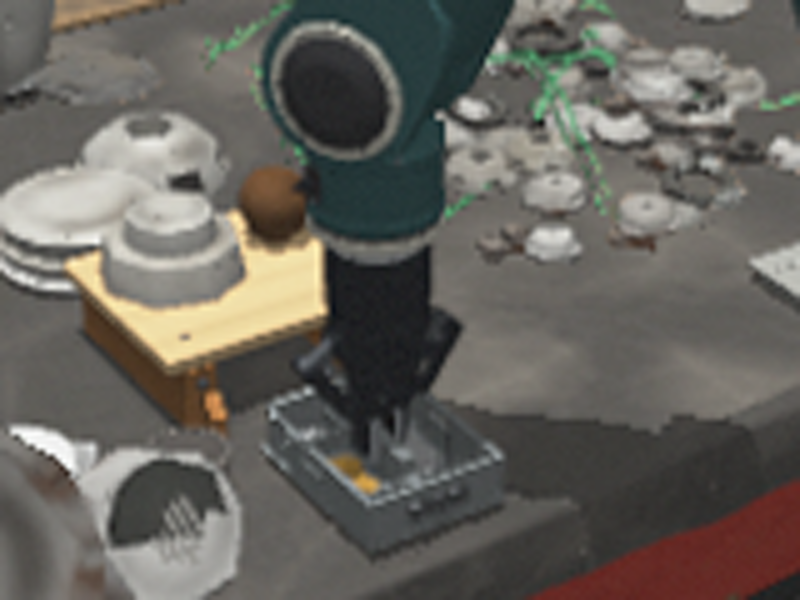

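View pics/t11.png

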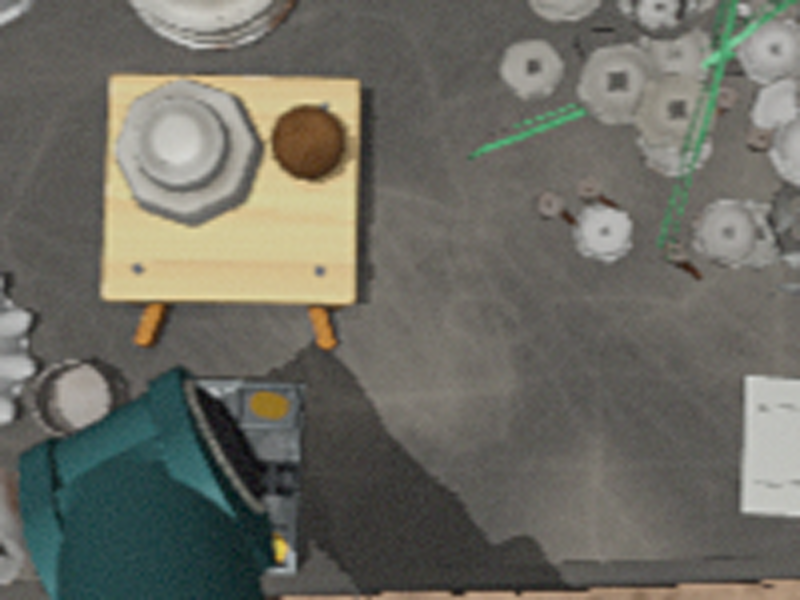

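```bash
python3 - <<'E'
from h import *
c=np.load("w11.npy",allow_pickle=True).item()
crop(c,85,0,185,180,5,"pics/a.png");crop(c,340,0,440,180,5,"pics/b.png")
a=cv2.imread("pics/a.png")[:600];b=cv2.imread("pics/b.png")[:600]
cv2.imwrite("pics/w11ab.png",cv2.resize(np.hstack([a,b]),None,fx=.78,fy=.78))
E
```

```text
(no output)
```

View pics/w11ab.png

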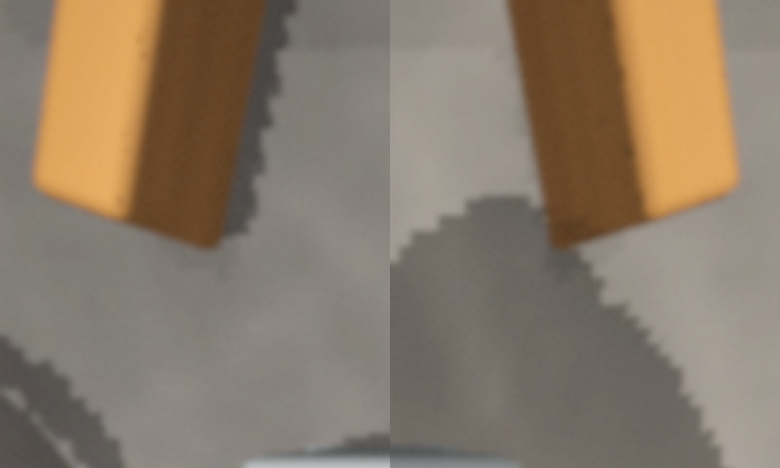

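```bash
python3 - <<'E'
from h import *
c=np.load("w11.npy",allow_pickle=True).item()
f=lambda x,y,z:unproj(c,x,y,z)[:2]
for z,a,b in [(0,(140.1,63.6),(382.3,63.6)),(.03,(118.3,56.4),(405.4,55.9)),(.049,(148.1,120),(373.8,119.5)),(.049,(142,164),(379.5,164))]:
    A=f(*a,z);B=f(*b,z);d=A-B;print(A,B,(A+B)/2,np.linalg.norm(d),np.degrees(np.arctan2(-d[0],d[1])))
E
```

```text
[0.5293279  0.20508005] [0.52298679 0.0631011 ] [0.52615734 0.13409058] 0.14212047864017713 -2.557264157821444
[0.52843782 0.202905  ] [0.52249897 0.06506373] [0.5254684  0.13398436] 0.13796913997126478 -2.467044829602645
[0.49910025 0.18599538] [0.49482554 0.0854656 ] [0.49696289 0.13573049] 0.10062061892559003 -2.4348502194936783
[0.47938096 0.19232296] [0.47440887 0.08103317] [0.47689492 0.13667806] 0.11140080181743957 -2.558103132778764
```

Relative check in one image: the cheek-tip midpoint is (0.526, 0.134) and the tray's centre line passes at 0.1345 there. The yaws agree at -2.5°. I'll lower to about 1 mm and slide in.

Request:
{"api": "arm_command", "payload": {
  "increments": [
    [[0,0,-0.3,0,0],[0,0,-0.3,0,0],[0,0,-0.2,0,0],[1,-0.05,0,0,0],[1,-0.05,0,0,0],[1,-0.04,0,0,0],[1,-0.04,0,0,0],[1,-0.04,0,0,0],[0.5,-0.02,0,0,0],[0,0,0,0,0]]
  ]
}}

```text
time: 16.65
ee_pos: [0.4803, 0.1361, 0.0208]
orientation: [0.016, 0.707, -0.707, -0.016]
contact_force: [-0.1, 0.2, -4.5]
gripper_width: 0.0107
```

```bash
python3 - <<'E'
from h import *
from plant import optics,r
c=optics.capture("wrist"); cv2.imwrite("pics/w12.png",c["pixels"][:,:,::-1]);np.save("w12.npy",c,allow_pickle=True)
E
```

```text
(no output)
```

View pics/w12.png

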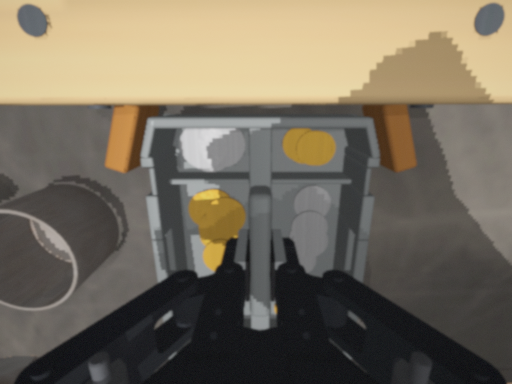

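The tray's back edge (px 148–374) is centred between the cheeks and just at the bench edge, with no contact force. I'll continue inward.

Request:
{"api": "arm_command", "payload": {
  "increments": [
    [[0.5,-0.02,0,0,0],[0.5,-0.02,0,0,0],[0.5,-0.02,0,0,0],[0.5,-0.03,0,0,0],[0.5,-0.02,0,0,0],[0,0,0,0,0]]
  ]
}}

```text
time: 17.3
ee_pos: [0.5054, 0.1351, 0.0209]
orientation: [0.016, 0.707, -0.707, -0.016]
contact_force: [0.7, -0.3, -4.7]
gripper_width: 0.0103
```

Request:
{"api": "arm_command", "payload": {
  "increments": [
    [[0.5,-0.02,0,0,0],[0.5,-0.02,0,0,0],[0.5,-0.02,0,0,0],[0.5,-0.03,0,0,0],[0.5,-0.02,0,0,0],[0,0,0,0,0]]
  ]
}}

```text
time: 17.9
ee_pos: [0.5303, 0.134, 0.0208]
orientation: [0.016, 0.707, -0.707, -0.016]
contact_force: [0.1, 0.2, -4.4]
gripper_width: 0.0107
```

```bash
python3 - <<'E'
from h import *
from plant import optics,r
c=optics.capture("wrist"); cv2.imwrite("pics/w13.png",c["pixels"][:,:,::-1]);np.save("w13.npy",c,allow_pickle=True)
c=optics.capture("scene"); crop(c,160,140,320,260,5,"pics/s13.png")
E
```

```text
(no output)
```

View pics/w13.png

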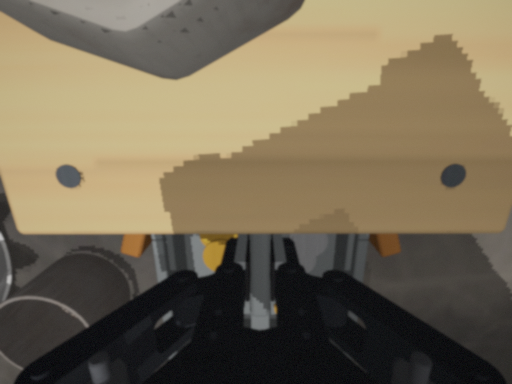

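View pics/s13.png

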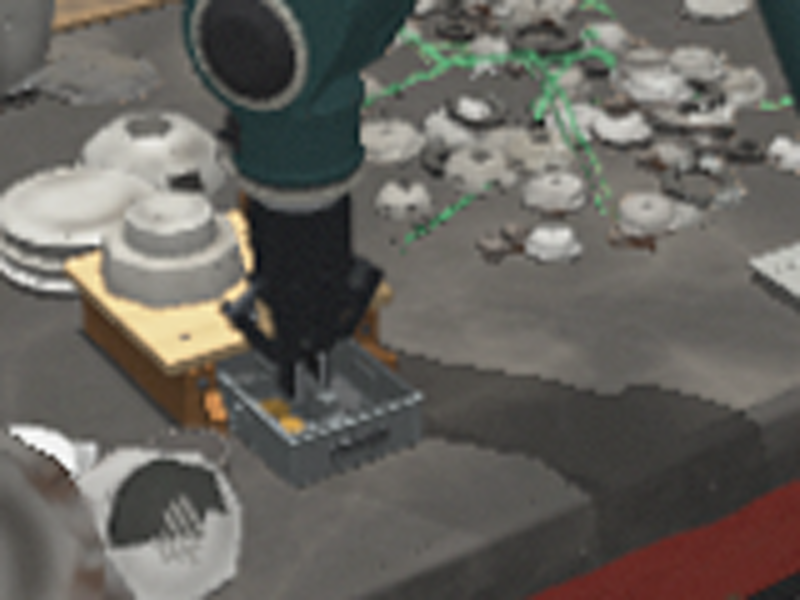

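The back end is about 46 mm in with no contact force. I'll set the tray down, release it, and go round to its front face.

Request:
{"api": "arm_command", "payload": {
  "increments": [
    [[0,0,-0.1,0,0],[0,0,-0.05,0,0],[0,0,0,0,0.2],[0,0,0,0,0.4],[0,0,0,0,0.4],[0,0,0,0,0.4],[0,0,0,0,0.4],[0,0,1,0,0.4],[-0.5,0,2,0,0.4],[-0.5,0,2,0,0.4],[-2,0.1,2,0,0.4],[-4,0.2,0,0,0.4],[-3.5,0.1,0,0,0.4],[0,0,0,0,0.4]]
  ]
}}

```text
time: 19.4
ee_pos: [0.421, 0.138, 0.0899]
orientation: [-0.015, -0.707, 0.707, 0.016]
contact_force: [0.3, -0.3, -0.4]
gripper_width: 0.034
```

```bash
python3 - <<'E'
from h import *
from plant import optics,r
c=optics.capture("wrist"); cv2.imwrite("pics/w14.png",c["pixels"][:,:,::-1]);np.save("w14.npy",c,allow_pickle=True)
E
```

```text
(no output)
```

View pics/w14.png

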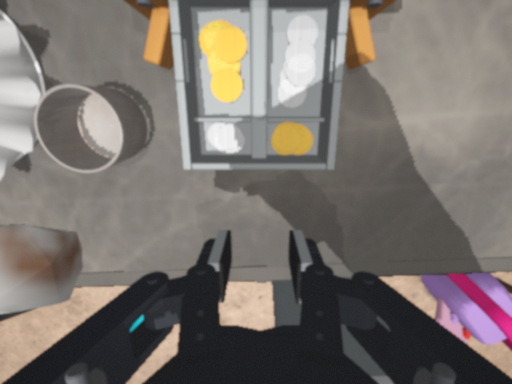

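Request:
{"api": "arm_command", "payload": {
  "increments": [
    [[0,0.1,-2,0,0.4],[0,0,-2.5,0,0.4],[0,0,-2,0,0.4],[0,0,-1,0,0.4],[0,0,0,0,0.4],[0.5,-0.02,0,0,0.4],[0.5,-0.02,0,0,0.4],[0.5,-0.02,0,0,0.4],[0.3,-0.02,0,0,0.4],[0.3,-0.01,0,0,0.4],[0.3,-0.01,0,0,0.4],[0.3,-0.02,0,0,0.4],[0.3,-0.01,0,0,0.4],[0.3,-0.01,0,0,0.4]]
  ]
}}

```text
time: 20.85
ee_pos: [0.4572, 0.1376, 0.0144]
orientation: [-0.015, -0.707, 0.707, 0.016]
contact_force: [-5.5, 0.3, 4.9]
gripper_width: 0.0345
```

```bash
python3 - <<'E'
from h import *
from plant import optics,r
c=optics.capture("wrist"); cv2.imwrite("pics/w15.png",c["pixels"][:,:,::-1]);np.save("w15.npy",c,allow_pickle=True); print(r.state()["contact_force"])
E
```

```text
[-0.68597403  0.34141581 -2.12482405]
```

View pics/w15.png

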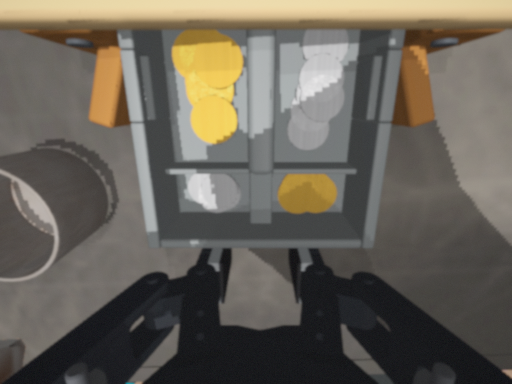

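The fingers are in contact and the tray front is square to them (corners at px (150,243) and (372,243)). I'll push on.

Request:
{"api": "arm_command", "payload": {
  "increments": [
    [[0.3,-0.01,0,0,0.4],[0.3,-0.02,0,0,0.4],[0.3,-0.01,0,0,0.4],[0.3,-0.01,0,0,0.4],[0.3,-0.01,0,0,0.4],[0.3,-0.02,0,0,0.4],[0.3,-0.01,0,0,0.4],[0.3,-0.01,0,0,0.4]]
  ]
}}

```text
time: 21.7
ee_pos: [0.4819, 0.1366, 0.0143]
orientation: [0.016, 0.707, -0.707, -0.016]
contact_force: [-2.7, -0.5, -1.4]
gripper_width: 0.0342
```

Request:
{"api": "arm_command", "payload": {
  "increments": [
    [[0.3,-0.01,0,0,0.4],[0.3,-0.02,0,0,0.4],[0.3,-0.01,0,0,0.4],[0.3,-0.01,0,0,0.4],[0.3,-0.01,0,0,0.4],[0.3,-0.02,0,0,0.4],[0.3,-0.01,0,0,0.4]]
  ]
}}

```text
time: 22.4
ee_pos: [0.5029, 0.1357, 0.0144]
orientation: [0.016, 0.707, -0.707, -0.016]
contact_force: [-2.5, -0.5, -1.2]
gripper_width: 0.0343
```

```bash
python3 - <<'E'
from h import *
from plant import optics,r
c=optics.capture("wrist"); cv2.imwrite("pics/w16.png",c["pixels"][:,:,::-1]);np.save("w16.npy",c,allow_pickle=True); print(r.state()["contact_force"])
E
```

```text
[ 0.01286214 -0.27377752 -0.37352052]
```

View pics/w16.png

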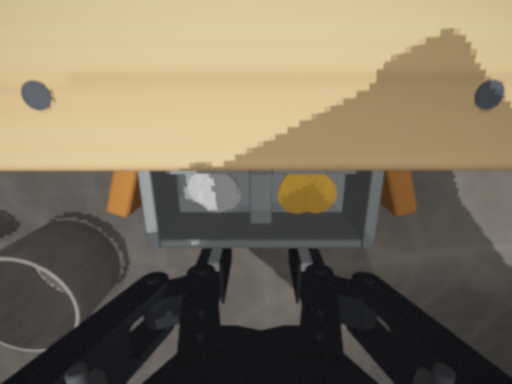

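Request:
{"api": "arm_command", "payload": {
  "increments": [
    [[0.2,-0.01,0,0,0.4],[0.2,-0.01,0,0,0.4],[0.2,-0.01,0,0,0.4],[0.2,-0.01,0,0,0.4],[0.2,-0.01,0,0,0.4]]
  ]
}}

```text
time: 22.95
ee_pos: [0.5127, 0.1353, 0.0144]
orientation: [0.016, 0.707, -0.707, -0.016]
contact_force: [-5.3, 0.1, 3.6]
gripper_width: 0.0344
```

Request:
{"api": "arm_command", "payload": {
  "increments": [
    [[0.2,-0.01,0,0,0.4],[0.2,-0.01,0,0,0.4],[0.2,-0.01,0,0,0.4]]
  ]
}}

```text
time: 23.25
ee_pos: [0.5187, 0.135, 0.0144]
orientation: [0.016, 0.707, -0.707, -0.016]
contact_force: [-4.8, -0.1, 4.6]
gripper_width: 0.0344
```

Request:
{"api": "arm_command", "payload": {
  "increments": [
    [[0.1,-0.01,0,0,0.4],[0.1,0,0,0,0.4],[0.1,-0.01,0,0,0.4],[0.1,0,0,0,0.4]]
  ]
}}

```text
time: 23.65
ee_pos: [0.5225, 0.1347, 0.0143]
orientation: [-0.016, -0.707, 0.707, 0.016]
contact_force: [-9.4, -0.1, 6.2]
gripper_width: 0.0342
```

Request:
{"api": "arm_command", "payload": {
  "increments": [
    [[0.1,-0.01,0,0,0.4],[0.1,0,0,0,0.4],[0.1,-0.01,0,0,0.4],[0.1,0,0,0,0.4]]
  ]
}}

```text
time: 24.05
ee_pos: [0.526, 0.1345, 0.0143]
orientation: [-0.015, -0.707, 0.707, 0.016]
contact_force: [-9.7, 1.1, 7.5]
gripper_width: 0.0339
```

The catches met near x = 0.52 (push about 7–10 N). I'll continue gently.

Request:
{"api": "arm_command", "payload": {
  "increments": [
    [[0.1,-0.01,0,0,0.4],[0.1,0,0,0,0.4],[0.1,-0.01,0,0,0.4],[0.1,0,0,0,0.4]]
  ]
}}

```text
time: 24.45
ee_pos: [0.5305, 0.1343, 0.0143]
orientation: [0.016, 0.707, -0.707, -0.016]
contact_force: [-3.7, 0.5, 1.5]
gripper_width: 0.0343
```

Request:
{"api": "arm_command", "payload": {
  "increments": [
    [[0.1,-0.01,0,0,0.4],[0.1,0,0,0,0.4],[0.1,-0.01,0,0,0.4]]
  ]
}}

```text
time: 24.75
ee_pos: [0.5338, 0.1341, 0.0143]
orientation: [0.016, 0.707, -0.707, -0.016]
contact_force: [-2.1, -0.3, -1.2]
gripper_width: 0.0343
```

Request:
{"api": "arm_command", "payload": {
  "increments": [
    [[0.1,-0.01,0,0,0.4],[0.1,0,0,0,0.4]]
  ]
}}

```text
time: 24.95
ee_pos: [0.5359, 0.1341, 0.0144]
orientation: [0.016, 0.707, -0.707, -0.016]
contact_force: [-1.0, 0.1, -2.3]
gripper_width: 0.0339
```

Request:
{"api": "arm_command", "payload": {
  "increments": [
    [[0.1,-0.01,0,0,0.4],[0.05,0,0,0,0.4]]
  ]
}}

```text
time: 25.15
ee_pos: [0.5376, 0.1339, 0.0145]
orientation: [0.016, 0.707, -0.707, -0.016]
contact_force: [-0.4, -0.4, 0.3]
gripper_width: 0.0344
```

Request:
{"api": "arm_command", "payload": {
  "increments": [
    [[0.1,0,0,0,0.4],[0.1,-0.01,0,0,0.4]]
  ]
}}

```text
time: 25.35
ee_pos: [0.5394, 0.1339, 0.0145]
orientation: [0.016, 0.707, -0.707, -0.016]
contact_force: [-0.5, 0.6, -0.9]
gripper_width: 0.0345
```

```bash
python3 - <<'E'
from h import *
from plant import optics,r
c=optics.capture("wrist"); cv2.imwrite("pics/w17.png",c["pixels"][:,:,::-1]);np.save("w17.npy",c,allow_pickle=True); print(r.state()["contact_force"],r.state()["ee_pos"])
E
```

```text
[ 0.18283958 -0.13218252  0.52660034] [0.53951944 0.13383814 0.01443259]
```

View pics/w17.png

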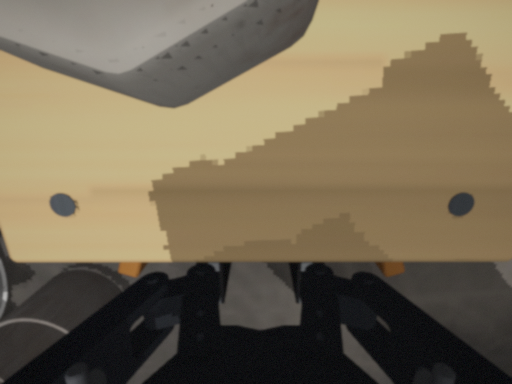

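The push force has vanished, so the rollers may have pulled the tray ahead. I'll advance until the stop is felt.

Request:
{"api": "arm_command", "payload": {
  "increments": [
    [[0.1,0,0,0,0.4]]
  ]
}}

```text
time: 25.5
ee_pos: [0.54, 0.1338, 0.0143]
orientation: [0.016, 0.707, -0.707, -0.016]
contact_force: [-4.4, -0.7, 3.1]
gripper_width: 0.0341
```

Request:
{"api": "arm_command", "payload": {
  "increments": [
    [[0.1,-0.01,0,0,0.4]]
  ]
}}

```text
time: 25.6
ee_pos: [0.5407, 0.1338, 0.0143]
orientation: [-0.015, -0.707, 0.707, 0.016]
contact_force: [-4.8, 0.2, 4.2]
gripper_width: 0.034
```

Request:
{"api": "arm_command", "payload": {
  "increments": [
    [[0.1,0,0,0,0.4]]
  ]
}}

```text
time: 25.7
ee_pos: [0.5416, 0.1338, 0.0143]
orientation: [-0.015, -0.707, 0.707, 0.016]
contact_force: [-9.3, 0.1, 5.4]
gripper_width: 0.034
```

Request:
{"api": "arm_command", "payload": {
  "increments": [
    [[0.05,0,0,0,0.4],[0,0,0,0,0.4]]
  ]
}}

```text
time: 25.9
ee_pos: [0.5416, 0.1338, 0.0142]
orientation: [-0.015, -0.707, 0.707, 0.016]
contact_force: [-8.6, 0.8, 6.1]
gripper_width: 0.0341
```

Request:
{"api": "arm_command", "payload": {
  "increments": [
    [[0.05,0,0,0,0.4],[0,0,0,0,0.4]]
  ]
}}

```text
time: 26.1
ee_pos: [0.5416, 0.1338, 0.0141]
orientation: [-0.015, -0.707, 0.707, 0.017]
contact_force: [-12.6, -0.5, 8.8]
gripper_width: 0.0341
```

Request:
{"api": "arm_command", "payload": {
  "increments": [
    [[0.05,0,0,0,0.4],[0,0,0,0,0.4]]
  ]
}}

```text
time: 26.3
ee_pos: [0.5416, 0.1337, 0.014]
orientation: [-0.014, -0.707, 0.707, 0.017]
contact_force: [-14.4, -0.7, 11.4]
gripper_width: 0.0344
```

Request:
{"api": "arm_command", "payload": {
  "increments": [
    [[0.05,0,0,0,0.4],[0,0,0,0,0.4]]
  ]
}}

```text
time: 26.5
ee_pos: [0.5416, 0.1338, 0.0139]
orientation: [-0.014, -0.707, 0.707, 0.017]
contact_force: [-17.3, -0.7, 12.7]
gripper_width: 0.0342
```

It's stalled at x = 0.5416 with 17 N, which is above the catch resistance and 29 mm after first roller contact, so it's home. I'll back off and look.

Request:
{"api": "arm_command", "payload": {
  "increments": [
    [[-0.3,0,0,0,0.4],[-1,0.05,0,0,0.4],[-2,0.1,0,0,0.4],[-3,0.1,0,0,0.4],[-4,0.1,2,0,0.4],[-3,0.1,2,0,0.4],[0,0,0,0,0.4],[0,0,0,0,0.4]]
  ]
}}

```text
time: 27.3
ee_pos: [0.4113, 0.1385, 0.055]
orientation: [0.016, 0.707, -0.707, -0.015]
contact_force: [0.9, 0.0, -0.2]
gripper_width: 0.0343
```

```bash
python3 - <<'E'
from h import *
from plant import optics,r
c=optics.capture("wrist"); cv2.imwrite("pics/w18.png",c["pixels"][:,:,::-1]);np.save("w18.npy",c,allow_pickle=True)
c=optics.capture("scene"); crop(c,160,140,320,260,5,"pics/s18.png")
E
```

```text
(no output)
```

View pics/w18.png

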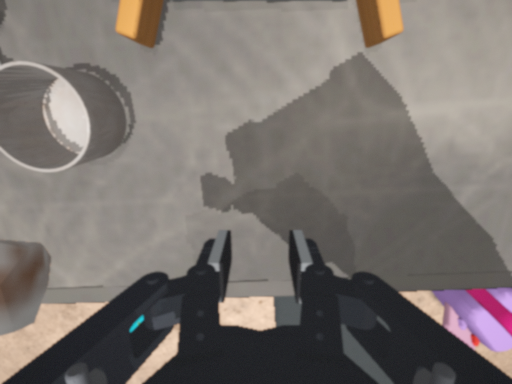

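View pics/s18.png

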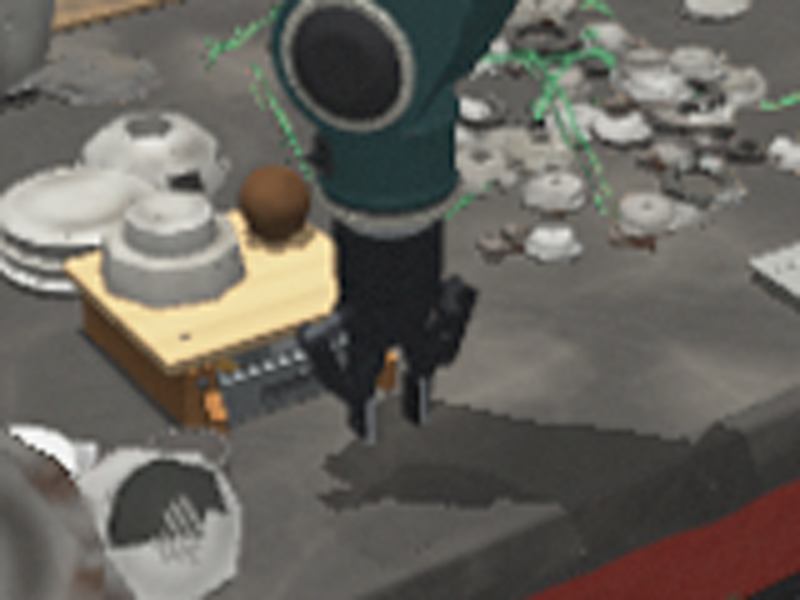

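Request:
{"api": "arm_command", "payload": {
  "increments": [
    [[0,0,3,0,0.4],[0,0,4,0,0.4],[0,0,4,0,0.4],[0,0,4,0,0.4],[0,0,3,0,0.4],[0,0,0,0,0.4],[0,0,0,0,0.4]]
  ]
}}

```text
time: 28.1
ee_pos: [0.4117, 0.1382, 0.2342]
orientation: [0.016, 0.707, -0.707, -0.016]
contact_force: [-0.7, 0.1, -1.4]
gripper_width: 0.0342
```

```bash
python3 - <<'E'
from h import *
from plant import optics,r
c=optics.capture("wrist"); cv2.imwrite("pics/w19.png",c["pixels"][:,:,::-1]);np.save("w19.npy",c,allow_pickle=True)
c=optics.capture("scene"); crop(c,160,140,320,260,5,"pics/s19.png")
c=optics.capture("top"); crop(c,120,120,420,270,2.6,"pics/t19.png")
E
```

```text
(no output)
```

View pics/w19.png

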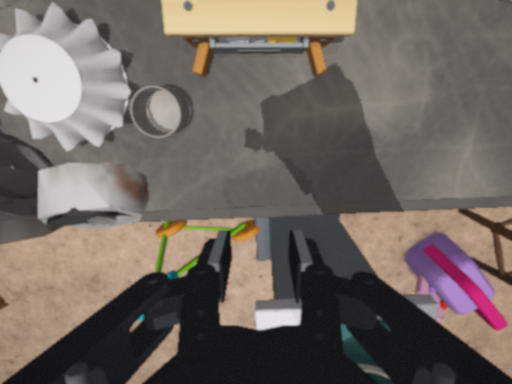

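View pics/t19.png

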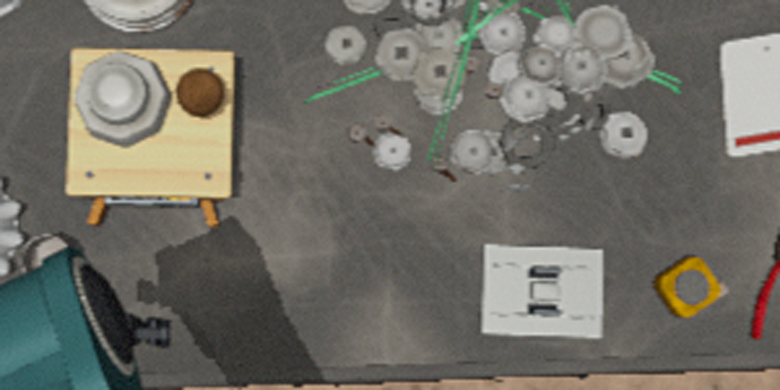

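View pics/s19.png

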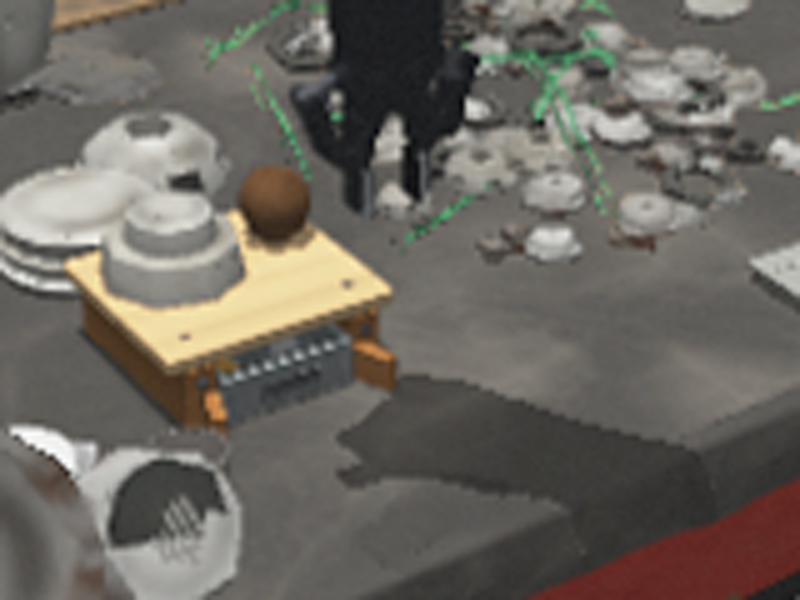

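The tray is in, its front about square in the mouth at wrist px (210–308, ~42). I'll measure its depth and squareness.

```bash
python3 - <<'E'
from h import *
c=np.load("w19.npy",allow_pickle=True).item()
crop(c,185,25,335,80,5,"pics/w19z.png")
E
```

```text
(no output)
```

View pics/w19z.png

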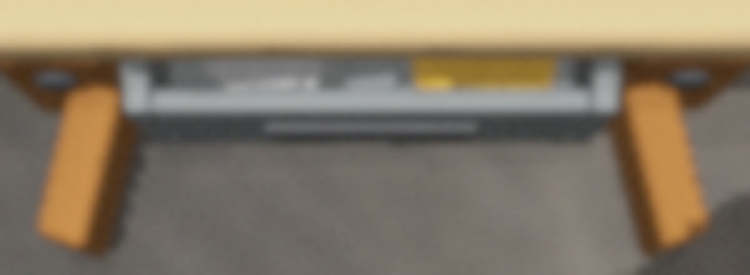

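```bash
python3 - <<'E'
from h import *
c=np.load("w19.npy",allow_pickle=True).item();k=5
f=lambda x,y,z:unproj(c,185+(x+.5)/k-.5,25+(y+.5)/k-.5,z)[:2]
a=f(125,112,.04);b=f(620,110,.04);e=f(100,52,.068);g=f(650,51,.068)
u=np.array([.99905,-.0436]);v=np.array([.0436,.99905]);m=np.array([.5595,.1328])
for n,p in zip("trayL trayR edgeL edgeR".split(),(a,b,e,g)): print(n,p,(p-m)@u*1000,(p-m)@v*1000)
p=f(100,255,0),f(650,255,0)
print("cheek tips", [((q-m)@u*1000,(q-m)@v*1000) for q in p])
for (x,y,z) in [(150,140,0),(590,140,0)]: q=f(x,y,z);print("front bottom",(q-m)@u*1000,(q-m)@v*1000)
E
```

```text
trayL [0.55505767 0.18890003] -6.884069830453503 55.85304927207086
trayR [0.55021838 0.07695389] -6.837916375615899 -56.19773471814815
edgeL [0.56093662 0.18839754] -0.9888025722740701 55.607360073016814
edgeR [0.55583904 0.07573693] -1.1695287763482132 -57.16847884915566
cheek tips [(np.float64(-32.93106502095798), np.float64(71.13225372916757)), (np.float64(-33.388815202693955), np.float64(-72.40595706111388))]
front bottom -5.955106670406213 56.58860609687792
front bottom -6.31389734064614 -55.496172206730336
```

```bash
python3 - <<'E'
from plant import r,ticket
print(r.state()["time"],r.state()["contact_force"]); print(ticket.hand_in())
E
```

```text
28.25 [ 0.41535154 -0.40434421  0.14515876]
the job is handed in; nothing more can be done
None
```

I took the cover off, laid it on the free table, and pushed the open tray home under the bench. The job was handed in at 28.25 s, and the hand-in reports no verdict.

- **Cover:** I squeezed both tabs to about 42 mm, lifted the cover off and laid it right way up at about (0.43, -0.35). The last top view shows it lying there. I did not measure its flatness or height separately after release.
- **Moving the tray:** I pinched the rib and carried the tray level, turned about -89°. It was held about 1 mm up into the mouth until the back end was about 46 mm in, then set down and pushed on its front face.
- **Home against the stop:** The push met the catches at up to about 10 N, and then the resistance fell to about 0. The tray stopped dead at 17 N, above the catches' 4–12 N and under the 40 N limit.
- **Last image check:** The tray front is about 6–7 mm proud of the edge, so the back end is about 143–144 mm in. It is centred within about 1 mm and square to the bench within measuring error.
- **Surroundings:** The last views show the bench goods, tin and tape measure apparently undisturbed, and the gripper was well clear of everything.

**Not checked:** I could not see the roller catches themselves. That they dropped into the notches is inferred from the push force and the tray's final depth.

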